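Load the steriliser tray and hold it up level

ROBOT

A 7-joint arm with a two-finger parallel gripper is mounted at the origin on the work surface. World frame = base frame: x ahead of the robot, y to its left, z up, the work surface at z = 0. Lengths are in m, angles in degrees, forces in N, time in s.
With the tool pointing down it reaches from about 0.425 to 0.875 m from the base axis. Payload 4.7 kg.
Tool frame: the origin (TCP) lies midway between the tips of the shut fingers; the grasp point (between the pads) lies env.grip_point_offset behind it (env.grip_point_offset is the distance from the TCP to the grasp point, in m); z points along the fingers, y is the line along which they close (so a half turn about z gives the same grasp; the last joint's range is limited). The gripper opens to 87 mm and grips with 3 to 60 N. Pads are 19 mm wide; open, the fingers measure 117 mm over their backs; the gripper's body (75 mm by 190 mm) begins 51 mm behind the grasp point.
Start: joints at [-62.848, 18.392, -4.016, 83.108, 1.295, 78.541, -3.26], TCP at [0.288, 0.582, 0.223] pointing down, gripper open.
Joint ranges: [-163.93, 163.93], [-17.29, 119.83], [-79.2, 71.16], [3.27, 140.29], [-89.18, 269.18], [5.43, 117.66], [-154.24, 154.24]. Speed limits (degrees/s): [147.25, 147.25, 180, 180, 180, 180, 180].

INTERFACE

Orientations are given as [roll, pitch, yaw] about the fixed x, y, z axes, in that order (R = Rz(yaw) Ry(pitch) Rx(roll)).
In Python, from cell import env gives the robot as it stands.
- The arm moves only by the shell command python3 -m creep 'ROWS' [FORCE]. ROWS is a JSON object of lists of equal length, an entry for each row: "translation": the shift along the tool's x, y, z in units of 0.08 m (1.0 is 0.08 m), a list of three; "turn": the turn, a rotation vector about the tool's x, y, z in units of 180 degrees (1.0 is 180 degrees), a list of three; "grip": the opening, from 0 (shut) to 1 (fully open). In form: {"translation": [[x, y, z], ...], "turn": [[ax, ay, az], ...], "grip": [grip, ...]}. A call has 1 to 5 rows; each row shifts and turns the commanded pose from where the row before left it, along the tool's axes as they then stand; what a row does not reach is not made up. A row lasts 1/8 s, in which the tool goes at most 62.5 mm and 10.7 degrees, less where a joint would pass 70% of its speed; a pose out of reach is approached as far as the arm can. A call with a number of a shift or a turn outside -1 to 1 is refused whole. A call with a gripper value outside its range is refused whole. The fingers move at their own pace and stop on an object; FORCE is the grip in N (left out, the last holds). Time passes only in rows, so rows that do not move let the fingers close. It gives the time, the measured TCP pose, the force, the opening and the grip force at its end, in the units of the state.
- env.get_obs(): the state, without advancing time (a new reading comes with each control period).
- env.read_camera(name): name is "side" or "top"; returns a dict with "frame" (480x640x3 uint8, red, green, blue), "z_map" (480x640 float32, m along the optical axis (not along the pixel's ray), 0 where there is no reading), "K" (3x3 intrinsics, pixels), "rvec" (rotation vector, rad) and "tvec" (3), from world to camera coordinates, as OpenCV has them. Camera axes: x right, y down, z forward; pixel columns grow to the right and rows downward; lengths in m; the calibration is good to about 2 mm. A picture is of the moment at which its call begins.
- env.sign_off(): hands the job in; it is judged then, once.
The state is a dict: "time_s": time; "qpos": joint angles; "joint_velocities": joint speeds; "effort": joint torques, N m; "tool_pos": TCP position; "tool_rot": TCP orientation; "force": force on the tool from outside, world axes, zero at the start; "wrist_torque": the same for the moment, N m; "grip_width": finger opening in m; "grasp_force": force on a finger pad.
Only numpy, scipy, OpenCV 4.12 (cv2) and the standard library are available. Lean on these libraries where they do the work, as an engineer would, in place of code of your own. Each camera call takes 0.05 s, during which the arm holds its last target. There are 200 camera calls.

TASK

Get the steel instrument tray ready for the autoclave: lay the spatula flat and lengthways in the tray's empty full-length outer compartment, and the triangle spreader flat and lengthways in the shorter outer compartment on the other side, the one next to the little jar; set them down, do not drop them. Then take the tray by the grip of its handle, lift it straight up, level and without tipping it, to about 10 cm clear of the bench, and finish while still holding it there, level and steady, touching nothing else. The jar and the wire loop stay in the tray, and everything else on the bench and along its edges is left where it stands.

Things in the scene. Friction and masses are not known exactly. Their poses are not given: they have to be found in the camera images.
- tray: Loose open steel tray, 270 mm long (x), 245 wide (y), walls 28 high, sheet 3 thick, about 0.5 kg. Origin: centre of underside, z up. Dividers 22 high along x at y = +-47.5 mm leave an outer compartment each side and a middle strip under the fixed handle. +y side: full length, empty. -y side: cross divider at x = -51; longer part (+x) empty, small square part (-x end) holds the jar.
- handle (a point): Centre of the tray's handle grip: 125 mm above the underside, over the tray's origin, axes as the tray's. The grip is a straight bar 120 mm long (tray x), 16 wide (y), 20 high, on a fixed 6 mm wire bail rising from the middle of the end walls; only low dividers below it. The loaded tray weighs 0.6 to 0.8 kg and balances within 10 mm of this point.
- long_bay (a point): Centre of the floor of the full-length compartment (inside 264 mm along tray x, 72 mm along tray y; floor 3 mm above the tray's underside; outer wall 28 mm, inner divider 22 mm above the underside); axes as the tray's. The spatula goes here.
- short_bay (a point): Centre of the floor of the shorter compartment (inside 181 mm along tray x, 72 mm along tray y; floor and walls as in the other); axes as the tray's. The spreader goes here.
- spatula: Loose laboratory spatula lying flat on the bench, 210 mm long, 50 g. Origin: middle of its length, at the underside; x along it towards the blade, z up. From x = -105 to 0 a black plastic handle, 16 mm wide, 12 mm thick, resting on the bench; from 0 to +105 mm a flat steel blade, 18 mm wide, 2 mm thick, whose middle is 6 mm up. It may lie in the compartment with either end first.
- spatula_grip (a point): On the spatula's handle, near its balance point, 45 mm from the origin towards the handle's end, 6 mm above the underside; axes as the spatula's.
- spreader: Loose triangle spreader lying flat on the bench, 150 mm long, 40 g. Origin: middle of its length, at the underside; x along it towards the triangle, z up. From x = -75 to +10 mm a black plastic handle, 13 mm wide, 10 mm thick; then a 4 mm steel rod that ends in a flat open triangle of rod, 40 mm wide at x = +75 mm, 5 mm up. Either end may go first.
- spreader_grip (a point): On the spreader's handle, near its balance point, 30 mm from the origin towards the handle's end, 5 mm above the underside; axes as the spreader's.
- jar: Small amber jar with a white screw cap, 44 mm across, 46 mm high, 40 g, loose, standing in the small square end of the tray's -y side (about x = -92, y = -85 mm in the tray). Origin: centre of its underside. Stays there.
- loop: Wire inoculating loop with an 8 mm aluminium handle, 198 mm long, 25 g, loose, lying lengthways in the tray's middle strip on the +y side (about y = +26 mm). Origin: mid-length, underside. Stays there.
- dish_stack: Stack of five Petri dishes with red agar, 92 mm across, 79 mm high, beyond the tray on the robot's right. Origin: centre of its underside. Not to be moved.
- dish: Single Petri dish, 92 mm across, 16 mm high, beyond the tray on the left. Origin: centre of its underside. Not to be moved.
- burner: Bunsen burner with a blue foot 84 mm across, 142 mm high, beyond the tray near the middle. Origin: centre of its underside. Not to be moved.
- dropper: Amber dropper bottle with a rubber teat, 58 mm across, 131 mm high, at the left. Origin: centre of its underside. Not to be moved.
- washbottle: White wash bottle with a bent spout, 72 mm across, 182 mm high, the spout reaching 60 mm out from its axis, at the right. Origin: centre of its underside. Not to be moved.
Things that resemble listed ones, but are neither listed nor needed, are in the scene too. What is shaped like the spatula but green or yellow is not meant.

How it is judged (in metres and radians):
On the way:
1. the spatula and the spreader lie flat in their compartments, let go, with the tray still standing on the bench (x of spatula in the frame of long_bay between -0.032 and 0.032 m and y of spatula in the frame of long_bay between -0.032 and 0.032 m and z of spatula in the frame of long_bay between -0.004 and 0.006 m and angle between the x axis of each of spatula, spreader and the x axis of tray, either way round below 0.3 rad and angle between the z axis of each of spatula, spreader and the z axis of tray, either way round below 0.1 rad and x of spreader in the frame of short_bay between -0.026 and 0.026 m and y of spreader in the frame of short_bay between -0.032 and 0.032 m and z of spreader in the frame of short_bay between -0.004 and 0.006 m and contact force between the fingers and spatula below 0.05 N and contact force between the fingers and spreader below 0.05 N and height (world z) of tray between -0.004 and 0.004 m and linear speed of each of spatula, spreader below 0.03 m/s), for 0.2 s.
At the end, for the whole second after the job is handed in: Fingers hold the tray, underside 6 to 16 cm above the bench, within 20 cm of where it began, within 5 degrees of level, still, touching nothing else. Spatula flat in the full-length bay, spreader flat in the shorter one, lengthways within 17 degrees; jar upright, loop in the tray (height (world z) of tray between 0.06 and 0.16 m and distance of tray from where it was at the start of the episode below 0.2 m and angle between tray's own z axis and vertical below 0.09 rad and linear speed of tray below 0.03 m/s and angular speed of tray below 0.15 rad/s and contact force between the fingers and tray above 3 N and contact force between tray and dish_stack below 0.1 N and contact force between tray and dish below 0.1 N and contact force between tray and burner below 0.1 N and contact force between tray and dropper below 0.1 N and contact force between tray and washbottle below 0.1 N and x of spatula in the frame of long_bay between -0.032 and 0.032 m and y of spatula in the frame of long_bay between -0.032 and 0.032 m and z of spatula in the frame of long_bay between -0.004 and 0.006 m and angle between the x axis of each of spatula, spreader and the x axis of tray, either way round below 0.3 rad and angle between the z axis of each of spatula, spreader and the z axis of tray, either way round below 0.1 rad and x of spreader in the frame of short_bay between -0.026 and 0.026 m and y of spreader in the frame of short_bay between -0.032 and 0.032 m and z of spreader in the frame of short_bay between -0.004 and 0.006 m and contact force between the fingers and spatula below 0.05 N and contact force between the fingers and spreader below 0.05 N and z of jar in the frame of tray between -0.002 and 0.012 m and angle between jar's own z axis and vertical below 0.3 rad and z of loop in the frame of tray between -0.002 and 0.012 m); the arm keeps its last pose, push and grip.
It fails at once if the tray is tipped by more than 15 degrees (angle between tray's own z axis and vertical above 0.26 rad).
It fails at once if the spatula is let go more than about 4 cm above the tray floor or bench (z of spatula in the frame of tray above 0.045 m and contact force between spatula and the arm below 0.02 N and contact force between spatula and the fingers below 0.02 N).
It fails at once if the spreader is let go more than about 4 cm above the tray floor or bench (z of spreader in the frame of tray above 0.045 m and contact force between spreader and the arm below 0.02 N and contact force between spreader and the fingers below 0.02 N).
It fails at once if something else on the bench is moved by more than 2 cm or knocked over (distance of any of dish_stack, dish, burner, dropper, washbottle from where it was at the start of the episode above 0.02 m or angle between any of dish_stack, dish, burner, dropper, washbottle's own z axis and vertical above 0.3 rad).
It fails at once if the jar or the loop is taken out of the tray (z of any of jar, loop in the frame of tray above 0.045 m).
It also fails if it takes over 72 s, if anything falls off the work surface, if the arm or the gripper's body presses on something with over 40 N, if the wrist force passes 120 N, or if a joint passes its speed limit or range.

## Working session

There is one attempt and no reset: what is moved stays moved. The work goes in short steps, Python scripts to look and compute and a shell command to move; the robot and the scene stay as the last step left them, time stands still between calls to the robot, and variables do not carry over. Pictures are saved under pics/ and viewed, at most 10 in all, crops included, and the job is handed in when it is done.

```bash
ls; mkdir -p pics; python3 - <<'E'
from cell import env
import cv2,numpy as np
print(env.get_obs(), env.grip_point_offset)
for n in("top","side"):
    c=env.read_camera(n); np.savez(f"pics/{n}0.npz",**c)
    cv2.imwrite(f"pics/{n}0.png",c["frame"][:,:,::-1]); print(n,c["K"],c["rvec"],c["tvec"])
E
```

```text
pics
{'time_s': 0.0, 'qpos': array([-62.84834555,  18.43854983,  -4.01627172,  83.17432375,
         1.29700615,  78.54123878,  -3.25935284]), 'joint_velocities': array([-0.05772015, -0.0164707 , -0.00326881,  0.13541136, -0.0580363 ,
        0.03526952, -0.02126516]), 'effort': array([-4.04093162e-04, -4.91270363e+01, -4.04095352e-01, -3.12531531e+01,
       -6.38751592e-02,  4.35203151e-02,  1.67336348e-04]), 'tool_pos': array([0.2882465 , 0.58197656, 0.22147248]), 'tool_rot': array([-1.79891246e+02,  7.49280411e-03,  1.53659839e+02]), 'force': array([ 0.74393318,  0.72922481, -0.70680676]), 'wrist_torque': array([ 0.02300666, -0.04127814, -0.02812816]), 'grasp_force': 0.0, 'grip_width': 0.08678983471762} 0.0187
top [[458.21612261   0.         321.04386338]
 [  0.         458.21612261 232.70781931]
 [  0.           0.           1.        ]] [ 2.11637663 -2.15208274  0.1365285 ] [0.02493445 0.54007453 1.49744133]
side [[576.84651855   0.         320.884749  ]
 [  0.         576.84651855 234.80156004]
 [  0.           0.           1.        ]] [ 2.01697159 -0.83722751  0.43989204] [-0.36382781  0.28643646  1.20048158]
```

View pics/top0.png

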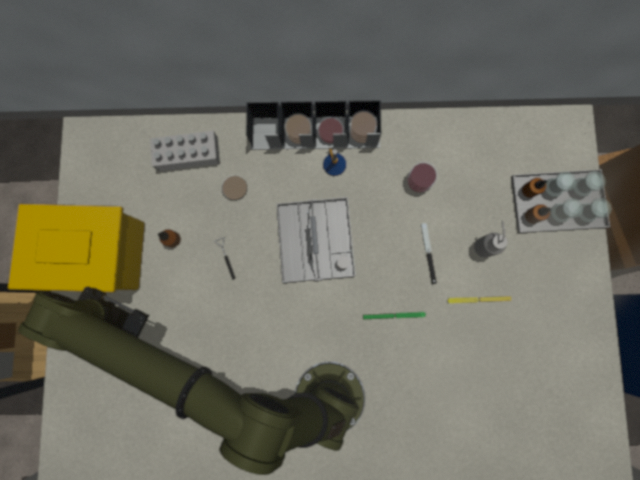

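View pics/side0.png

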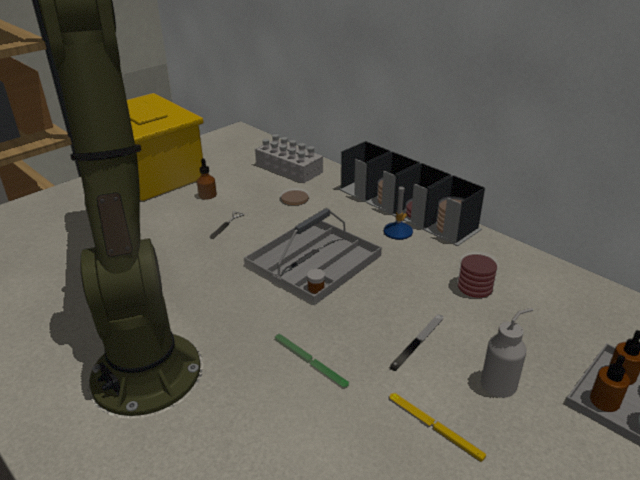

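The top view shows the tray at about (315,240) with the jar at (341,263). The spatula runs from its blade at (425,225) to its handle end at (434,283), and the spreader from its triangle at (221,242) to its handle end at (233,278). The side view agrees.

```bash
cat > h.py <<'E'
import cv2,numpy as np
def cam(c):
    R=cv2.Rodrigues(np.asarray(c["rvec"],float))[0]; return np.asarray(c["K"],float),R,np.asarray(c["tvec"],float).ravel()
def ray(c,uv,z):
    K,R,t=cam(c); uv=np.atleast_2d(uv).astype(float); o=-R.T@t
    d=(np.linalg.inv(K)@np.c_[uv,np.ones(len(uv))].T).T@R
    return o+d*((z-o[2])/d[:,2])[:,None]
def cloud(c):
    K,R,t=cam(c); z=c["z_map"]; v,u=np.mgrid[:z.shape[0],:z.shape[1]]
    P=np.stack([(u-K[0,2])/K[0,0]*z,(v-K[1,2])/K[1,1]*z,z],-1)
    W=(P-t)@R; W[z==0]=np.nan; return W
def blob(mask,box):
    u0,v0,u1,v1=box; m=np.zeros_like(mask); m[v0:v1,u0:u1]=mask[v0:v1,u0:u1]
    n,l,s,_=cv2.connectedComponentsWithStats(m.astype(np.uint8)); i=1+np.argmax(s[1:,4]); v,u=np.where(l==i)
    return np.c_[u,v]
def axis(P):
    (c,sz,a)=cv2.minAreaRect(P[:,:2].astype(np.float32)*1000); b=cv2.boxPoints((c,sz,a))/1000
    e=[b[1]-b[0],b[2]-b[1]]; e=max(e,key=np.linalg.norm); ang=np.degrees(np.arctan2(e[1],e[0]))
    return np.array(c)/1000,np.array(sz),(ang+90)%180-90
E
python3 - <<'E'
import cv2,numpy as np
from h import *
boxes={"top":{"spat":(410,215,450,295),"spre":(212,232,242,284)},"side":{"spat":(375,310,450,375),"spre":(200,205,250,242)}}
for n in("top","side"):
    c=dict(np.load(f"pics/{n}0.npz")); g=c["frame"].max(2); W=cloud(c)
    for k,b in boxes[n].items():
        uv=blob(g<70,b); print(n,k,len(uv),"handle",axis(ray(c,uv,.012 if k=="spat" else .01)), "depth z",np.nanmedian(W[uv[:,1],uv[:,0],2]), "mean",ray(c,uv,.01).mean(0))
    m=(W[...,2]>.117)&(W[...,2]<.15)&(abs(W[...,0]-.62)<.15)&(abs(W[...,1]-.05)<.12)
    print(n,"grip",m.sum(),axis(W[m]),np.median(W[m],0))
    m=(W[...,2]>.015)&(W[...,2]<.04)&(abs(W[...,0]-.6)<.2)&(abs(W[...,1]-.03)<.18)
    print(n,"tray",m.sum(),axis(W[m]))
    # blade/bright
    for k,b in boxes[n].items():
        u0,v0,u1,v1=b; print(k,n,'bg',np.median(g[v0:v1,u0:u1]),g[v0:v1,u0:u1].max())
c=dict(np.load("pics/top0.npz"))
for nm,p,z in[("spat blade tip",(425,225),.007),("spat end",(434,283),.012),("spre tri",(221,242),.005),("spre end",(233,278),.01),("jar",(341,263),.046),("burner",(334,164),0),("dish",(234,188),.016),("stack",(423,178),.079),("wash",(492,245),.1)]: print(nm,ray(c,p,z)[0].round(3))
v=np.hstack([cv2.resize(c["frame"][190:300,205:305],None,fx=4,fy=4,interpolation=3),cv2.resize(c["frame"][190:300,385:475],None,fx=4,fy=4,interpolation=3)])
cv2.imwrite("pics/crop.png",v[:,:,::-1])
E
```

```text
top spat 89 handle (array([ 0.42349915, -0.3507482 ]), array([84.75502014, 12.07357216]), np.float32(7.452179)) depth z 0.011919920124238443 mean [ 0.42459977 -0.35093245  0.01      ]
top spre 46 handle (array([0.4317301 , 0.33016318]), array([77.27134705,  6.65536404]), np.float32(20.670021)) depth z 0.009991803246105348 mean [0.43280297 0.33054698 0.01      ]
top grip 189 (array([0.5336568 , 0.03618756]), array([125.39273834,  15.90577316]), np.float32(4.315178)) [0.52884692 0.03599662 0.13487867]
top tray 678 (array([0.59468109, 0.03945145]), array([402.60049438, 248.90739441]), np.float32(3.3151245))
spat top bg 149.0 180
spre top bg 144.0 151
side spat 297 handle (array([ 0.41107681, -0.35616556]), array([113.34672546,  17.39706039]), np.float32(6.935089)) depth z 0.011027301842978746 mean [ 0.41383116 -0.35522828  0.01      ]
side spre 97 handle (array([0.4287757 , 0.32467828]), array([90.99332428, 15.85115433]), np.float32(21.09742)) depth z 0.008552467263204426 mean [0.42791571 0.32453461 0.01      ]
side grip 300 (array([0.53137048, 0.03786811]), array([123.91295624,  21.15053368]), np.float32(3.204239)) [0.52390859 0.03289255 0.13196591]
side tray 1580 (array([0.5915788 , 0.04301158]), array([401.27368164, 252.83813477]), np.float32(4.2519684))
spat side bg 128.0 143
spre side bg 125.0 137
spat blade tip [ 0.566 -0.34   0.007]
spat end [ 0.368 -0.359  0.012]
spre tri [0.52  0.361 0.005]
spre end [0.395 0.317 0.01 ]
jar [ 0.437 -0.049  0.046]
burner [ 0.79  -0.033  0.   ]
dish [0.707 0.317 0.016]
stack [ 0.712 -0.326  0.079]
wash [ 0.482 -0.529  0.1  ]
```

View pics/crop.png

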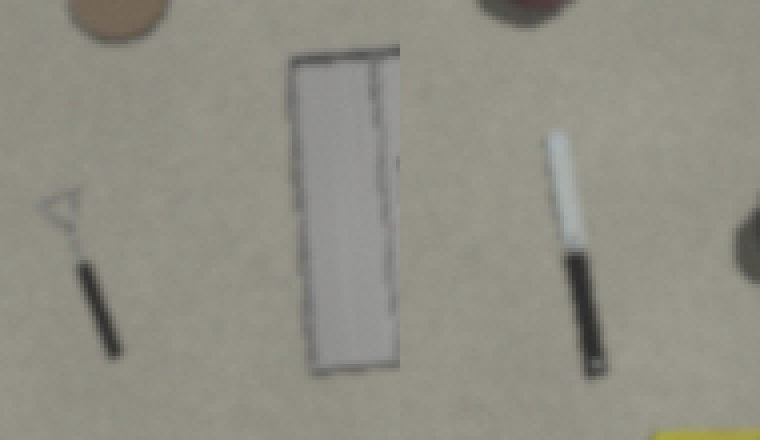

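The crop shows the spreader handle from (83,263) to (117,357). The spatula runs from its blade tip at (557,132) to its handle end at (597,377). The gripper body's 190 mm lies along the tool y axis, so upright it would hit the tray handle over the bays. I'll set the tools down with the gripper leaning outward by about 22°.

```bash
cat >> h.py <<'E'
from scipy.spatial.transform import Rotation as Ro
def to(env,pos,yaw,lean=0,lax=None):
    """needed tool-frame shift (units) after/before turn. lean: degrees about world axis at angle lax"""
    o=env.get_obs(); R0=Ro.from_euler("xyz",o["tool_rot"],degrees=True); p=np.array(o["tool_pos"])
    R1=Ro.from_euler("xyz",[180,0,yaw],degrees=True)
    if lean: R1=Ro.from_rotvec(np.radians(lean)*np.array([np.cos(np.radians(lax)),np.sin(np.radians(lax)),0]))*R1
    d=np.array(pos)-p
    print("t",round(o["time_s"],2),"pos",p.round(4),"rot",o["tool_rot"].round(1),"w",round(o["grip_width"],4),"gf",round(o["grasp_force"],1),"F",o["force"].round(1))
    print("turn",((R0.inv()*R1).as_rotvec()/np.pi).round(4),"shift now-axes",(R0.inv().apply(d)/.08).round(3),"shift after turn",(R1.inv().apply(d)/.08).round(3))
E
python3 -m creep '{"translation":[[-0.6,-0.4,0],[-0.6,-0.4,0],[-0.6,-0.4,0],[-0.6,-0.4,0],[-0.6,-0.4,0]],"turn":[[0,0,0],[0,0,0],[0,0,0],[0,0,0],[0,0,0]],"grip":[1,1,1,1,1]}' 10
for i in 1; do python3 -m creep '{"translation":[[0,0,0],[0,0,0],[0,0,0],[0,0,0],[0,0,0]],"turn":[[0,0,0.053],[0,0,0.053],[0,0,0.053],[0,0,0.053],[0,0,0.053]],"grip":[1,1,1,1,1]}'; done
python3 - <<'E'
from h import *; from cell import env
c=dict(np.load("pics/top0.npz"))
T=ray(c,[(278,204.5),(283,283),(348,199.5),(353.5,279)],.028); print("tray corners",T.round(4).tolist())
S=dict(np.load("pics/side0.npz"))
a=ray(c,[(424.2,223),(434.2,284.2),(429,253)],.008);print("spat",a.round(4).tolist(),np.linalg.norm(a[0]-a[1]))
a=ray(c,[(225.8,255.7),(234.3,279.2),(220,240)],.008);print("spre",a.round(4).tolist(),np.linalg.norm(a[0]-a[1]))
W=cloud(c);print("box z",W[240:260,60:80,2].mean())
# tray mask in top: bright-ish neutral greys vs bench: depth edges
to(env,[.432,.327,.15],21)
E
```

```text
time_s: 0.72
tool_pos: [0.4331, 0.3307, 0.2223]
tool_rot: [-180.0, -0.0, 153.7]
force: [0.3, -0.4, 0.7]
grip_width: 0.0873
grasp_force: 0.0
time_s: 1.35
tool_pos: [0.4323, 0.3324, 0.2221]
tool_rot: [-180.0, 0.0, 105.6]
force: [0.7, -0.1, -1.0]
grip_width: 0.0871
grasp_force: 0.0
tray corners [[0.6426, 0.162, 0.028], [0.375, 0.1456, 0.028], [0.6553, -0.0777, 0.028], [0.3845, -0.0895, 0.028]]
spat [[0.5724, -0.3369, 0.008], [0.3638, -0.3603, 0.008], [0.4691, -0.3482, 0.008]] 0.2099272893909729
spre [[0.4718, 0.3434, 0.008], [0.3913, 0.3131, 0.008], [0.5263, 0.3642, 0.008]] 0.08599942158461085
box z 0.2268841176357723
t 1.35 pos [0.4323 0.3324 0.2221] rot [-180.     0.   105.6] w 0.0871 gf 0.0 F [ 0.7 -0.1 -1. ]
turn [-1.000e-04  3.000e-04  4.702e-01] shift now-axes [-0.063 -0.021  0.901] shift after turn [-0.027  0.062  0.901]
```

```bash

for i in 1; do python3 -m creep '{"translation":[[0,0,0],[0,0,0],[0,0,0],[0,0,0],[0,0,0]],"turn":[[0,0,0.053],[0,0,0.053],[0,0,0.053],[0,0,0.053],[0,0,0.053]],"grip":[1,1,1,1,1]}'; python3 -m creep '{"translation":[[0,0,0],[0,0,0],[0,0,0],[0,0,0],[0,0,0]],"turn":[[0,0,0.041],[0,0,0.041],[0,0,0.041],[0,0,0.041],[0,0,0.041]],"grip":[1,1,1,1,1]}'; done
python3 - <<'E'
from h import *; from cell import env
for n in("top","side"):
    c=dict(np.load(f"pics/{n}0.npz")); W=cloud(c); K,R,t=cam(c); print(n,"cam at",(-R.T@t).round(3))
    r=(abs(W[...,0]-.52)<.2)&(abs(W[...,1]-.035)<.16)
    P=W[r&(W[...,2]>.125)]; print("grip bar",len(P),P.min(0).round(3),P.max(0).round(3),axis(P))
    m=(r&(W[...,2]>.008)&(abs(W[...,0]-.52)<.17)).astype(np.uint8)
    n_,l,s,_=cv2.connectedComponentsWithStats(m); i=1+np.argmax(s[1:,4]); P=W[(l==i)&(W[...,2]<.032)&(W[...,2]>.02)]; print("walls",len(P),axis(P),P.min(0).round(3),P.max(0).round(3))
    P=W[r&(W[...,2]>.04)&(W[...,2]<.05)&(W[...,0]<.45)&(W[...,1]<-.01)]; print("jar",len(P),np.median(P,0).round(3))
c=dict(np.load("pics/top0.npz"));s=dict(np.load("pics/side0.npz"))
v=np.hstack([cv2.resize(c["frame"][190:290,270:360],None,fx=4,fy=4,interpolation=3),cv2.resize(s["frame"][205:305,240:340],None,fx=4,fy=4,interpolation=3)])
cv2.imwrite("pics/crop2.png",v[:,:,::-1])
to(env,[.432,.327,.15],21)
E
```

```text
time_s: 1.98
tool_pos: [0.4323, 0.3324, 0.2221]
tool_rot: [-180.0, 0.0, 57.9]
force: [0.7, -0.6, 0.4]
grip_width: 0.0873
grasp_force: 0.0
time_s: 2.6
tool_pos: [0.4323, 0.3324, 0.2221]
tool_rot: [180.0, 0.1, 21.1]
force: [0.2, -0.5, -0.3]
grip_width: 0.0868
grasp_force: 0.0
top cam at [ 0.312 -0.015  1.561]
grip bar 204 [0.454 0.024 0.126] [0.592 0.046 0.143] (array([0.52265887, 0.03537072]), array([138.19122314,  15.88907814]), np.float32(4.344223))
walls 403 (array([0.52280377, 0.03525838]), array([275.3951416 , 245.05448914]), np.float32(4.30114)) [ 0.381 -0.095  0.02 ] [0.665 0.166 0.032]
jar 68 [ 0.437 -0.058  0.048]
side cam at [-0.333 -0.864  0.894]
grip bar 259 [0.454 0.023 0.125] [0.582 0.048 0.14 ] (array([0.51786804, 0.03709222]), array([128.7575531 ,  21.30874634]), np.float32(3.3483047))
walls 1153 (array([0.52009119, 0.03769666]), array([282.54205322, 252.83813477]), np.float32(4.2519684)) [ 0.376 -0.096  0.02 ] [0.665 0.164 0.032]
jar 125 [ 0.432 -0.061  0.048]
t 2.6 pos [0.4323 0.3324 0.2221] rot [1.80e+02 1.00e-01 2.11e+01] w 0.0868 gf 0.0 F [ 0.2 -0.5 -0.3]
turn [0.0001 0.0003 0.0006] shift now-axes [-0.026  0.061  0.901] shift after turn [-0.027  0.062  0.901]
```

View pics/crop2.png

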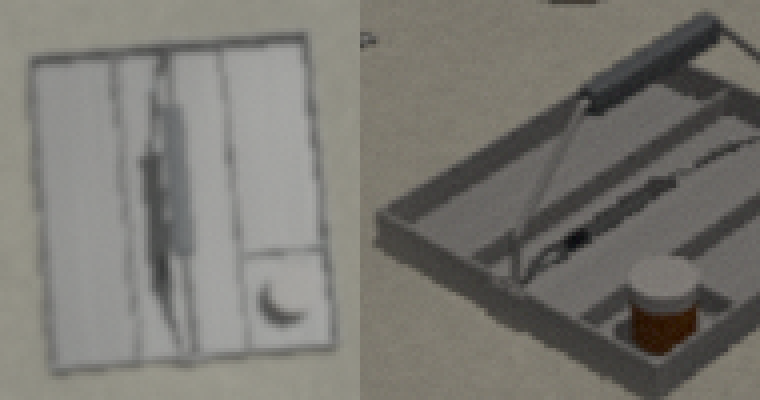

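The crop shows the tray corners at (28,58), (306,35), (335,348) and (55,372), with the grip along (177,180). Depth puts the tray centre at (0.520, 0.036) with yaw 4°, and the jar position agrees.

```bash

python3 -m creep '{"translation":[[-0.026,0.06,0.65],[0,0,0.65],[0,0,0.65],[0,0,0.5],[0,0,0.15]],"turn":[[0,0,0],[0,0,0],[0,0,0],[0,0,0],[0,0,0]],"grip":[1,1,1,0.6,0.6]}'
python3 - <<'E'
from h import *; from cell import env
to(env,[.432,.327,.003],21)
c=env.read_camera("side"); f=cv2.resize(c["frame"][120:280,140:330],None,fx=4,fy=4,interpolation=3); cv2.imwrite("pics/s1.png",f[:,:,::-1])
E
```

```text
time_s: 3.22
tool_pos: [0.4304, 0.3257, 0.0117]
tool_rot: [179.9, 0.3, 21.4]
force: [0.5, 0.5, 0.9]
grip_width: 0.0742
grasp_force: 0.0
t 3.23 pos [0.4304 0.3257 0.0117] rot [179.9   0.3  21.4] w 0.0742 gf 0.0 F [0.5 0.5 0.9]
turn [0.0007 0.0017 0.002 ] shift now-axes [ 0.026 -0.008  0.109] shift after turn [ 0.025 -0.008  0.109]
```

View pics/s1.png

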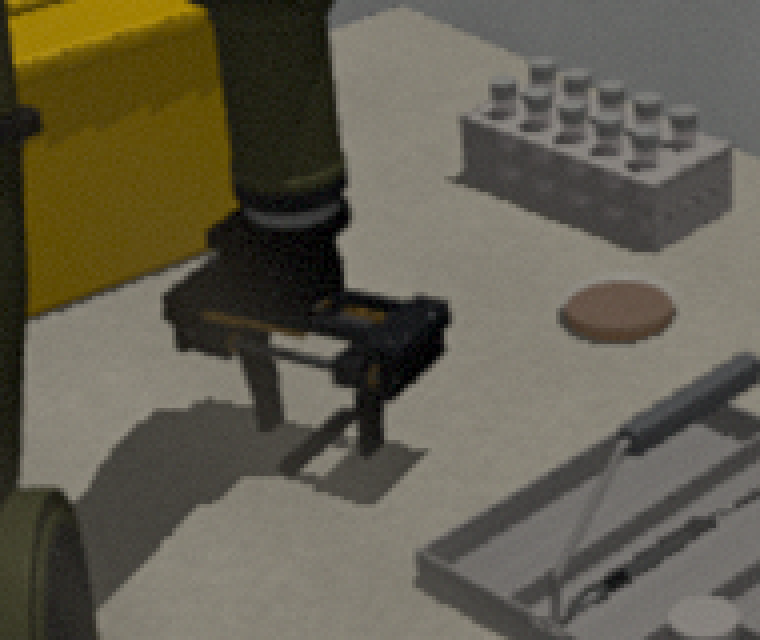

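The fingers straddle the spreader handle at about (320,445), so I'll settle and close.

```bash

python3 -m creep '{"translation":[[0.02,0,0],[0,0,0.08],[0,0,0],[0,0,0],[0,0,0]],"turn":[[0,0,0],[0,0,0],[0,0,0],[0,0,0],[0,0,0]],"grip":[0.5,0.4,0.3,0.2,0]}' 20
python3 -m creep '{"translation":[[0,0,0],[0,0,0],[0,0,0]],"turn":[[0,0,0],[0,0,0],[0,0,0]],"grip":[0,0,0]}'
```

```text
time_s: 3.9
tool_pos: [0.4341, 0.3281, 0.0085]
tool_rot: [-180.0, -0.0, 21.4]
force: [0.2, 0.3, 0.5]
grip_width: 0.0209
grasp_force: 0.1
time_s: 4.28
tool_pos: [0.4339, 0.3282, 0.0084]
tool_rot: [-180.0, -0.0, 21.4]
force: [-0.9, -0.0, 2.0]
grip_width: 0.0117
grasp_force: 20.0
```

The TCP is too high at 8.4 mm, so this is a tip-only grip. I'll reopen, lower and grip again.

```bash

python3 -m creep '{"translation":[[0,0,0],[0,0,0],[0,0,0.04],[0,0,0.04],[0,0,0]],"turn":[[0,0,0],[0,0,0],[0,0,0],[0,0,0],[0,0,0]],"grip":[0.35,0.35,0.35,0.35,0.35]}'
python3 -m creep '{"translation":[[0,0,0],[0,0,0],[0,0,0],[0,0,0],[0,0,0]],"turn":[[0,0,0],[0,0,0],[0,0,0],[0,0,0],[0,0,0]],"grip":[0.2,0,0,0,0]}' 25
python3 -m creep '{"translation":[[0,0,-0.1],[0,0,-0.3],[0,0,-0.6],[0,0,-0.6],[0,0,-0.6]],"turn":[[0,0,0],[0,0,0],[0,0,0],[0,0,0],[0,0,0]],"grip":[0,0,0,0,0]}'
python3 -m creep '{"translation":[[0,0,-0.6],[0,0,-0.6],[0,0,0]],"turn":[[0,0,0.031],[0,0,0.031],[0,0,0.031]],"grip":[0,0,0]}'
python3 - <<'E'
from h import *; from cell import env
o=env.get_obs(); ty=np.radians(4); Tc=np.array([.520,.036])
R=np.array([[np.cos(ty),-np.sin(ty)],[np.sin(ty),np.cos(ty)]])
sp=Tc+R@[.0415-.029,-.085+.003]; print(sp)
to(env,[*sp,.27],4)
c=env.read_camera("side"); f=c["frame"]; cv2.imwrite("pics/s2.png",cv2.resize(f[40:340,100:420],None,fx=2,fy=2,interpolation=3)[:,:,::-1])
E
```

```text
time_s: 4.9
tool_pos: [0.4336, 0.3277, 0.0013]
tool_rot: [180.0, 0.0, 21.4]
force: [0.5, 0.4, 0.3]
grip_width: 0.0305
grasp_force: 0.0
time_s: 5.52
tool_pos: [0.4339, 0.3281, 0.0019]
tool_rot: [-180.0, -0.0, 21.4]
force: [0.0, 0.3, 1.9]
grip_width: 0.0126
grasp_force: 25.0
time_s: 6.15
tool_pos: [0.4337, 0.3278, 0.1799]
tool_rot: [-180.0, -0.0, 21.3]
force: [1.6, 0.6, -0.1]
grip_width: 0.0122
grasp_force: 25.0
time_s: 6.52
tool_pos: [0.4357, 0.3292, 0.2793]
tool_rot: [-179.7, -0.4, 4.4]
force: [-1.1, -0.2, -1.7]
grip_width: 0.0129
grasp_force: 25.0
[ 0.53818958 -0.0449283 ]
t 6.53 pos [0.4357 0.3292 0.2793] rot [-179.7   -0.4    4.4] w 0.0129 gf 25.0 F [-1.1 -0.2 -1.7]
turn [-0.0019 -0.0023  0.0023] shift now-axes [0.916 4.762 0.095] shift after turn [0.952 4.755 0.116]
```

View pics/s2.png

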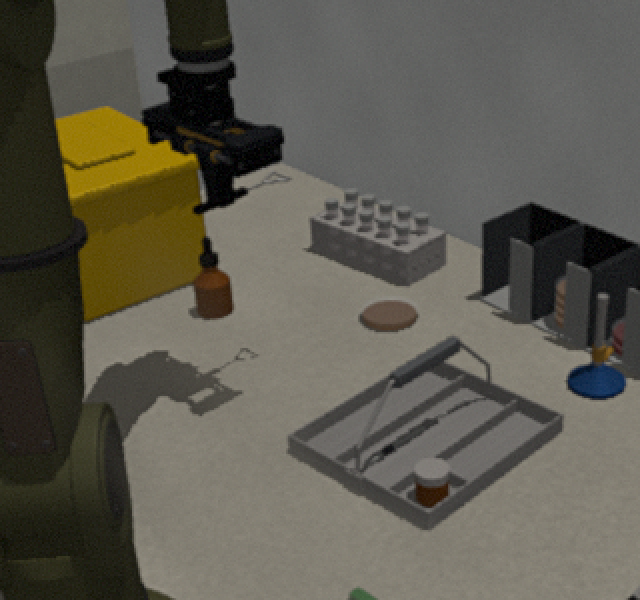

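The spreader is held level and straight, at about (240,190). Next I carry it over the short bay and lean the tool outward.

```bash

python3 -m creep '{"translation":[[0.12,0.6,0],[0.12,0.6,0],[0.12,0.6,0],[0.12,0.6,0],[0.12,0.6,0]],"turn":[[0,0,0],[0,0,0],[0,0,0],[0,0,0],[0,0,0]],"grip":[0,0,0,0,0]}'
python3 -m creep '{"translation":[[0.12,0.6,0],[0.12,0.6,0],[0.12,0.5,0],[0,0,0],[0,0,0]],"turn":[[0,0,0],[0,0,0],[0,0,0],[0.055,0,0],[0.055,0,0]],"grip":[0,0,0,0,0]}'
python3 -m creep '{"translation":[[0,0,0],[0,0,0]],"turn":[[0,0,0],[0,0,0]],"grip":[0,0]}'
cat > tgt.py <<'E'
from h import *; from cell import env
ty=np.radians(4); Tc=np.array([.520,.036]); R=np.array([[np.cos(ty),-np.sin(ty)],[np.sin(ty),np.cos(ty)]])
def T(x,y): return Tc+R@[x,y]
def wshift(dw):
    o=env.get_obs(); return (Ro.from_euler("xyz",o["tool_rot"],degrees=True).inv().apply(dw)/.08).round(3)
E
python3 - <<'E'
from tgt import *
sp=T(.0125,-.0835); print(sp)
to(env,[*sp,.1],4,20,4); to(env,[*sp,.0125],4,20,4)
print("up 8cm",wshift([0,0,.08]))
c=env.read_camera("top"); s=env.read_camera("side")
f=np.hstack([cv2.resize(c["frame"][180:300,255:385],None,fx=3,fy=3,interpolation=3),cv2.resize(s["frame"][110:310,220:400],(324,360),interpolation=3)])
cv2.imwrite("pics/s3.png",f[:,:,::-1])
E
```

```text
time_s: 7.2
tool_pos: [0.5008, 0.0909, 0.2735]
tool_rot: [-180.0, 0.0, 4.7]
force: [0.2, 0.3, 0.3]
grip_width: 0.013
grasp_force: 25.0
time_s: 7.82
tool_pos: [0.5408, -0.0404, 0.2745]
tool_rot: [-159.9, -0.1, 4.8]
force: [-1.0, -0.6, -2.3]
grip_width: 0.0128
grasp_force: 25.0
time_s: 8.07
tool_pos: [0.5405, -0.0395, 0.2735]
tool_rot: [-160.3, 0.0, 4.7]
force: [0.4, 0.4, -0.2]
grip_width: 0.0127
grasp_force: 25.0
[ 0.53829422 -0.04642464]
t 8.07 pos [ 0.5405 -0.0395  0.2735] rot [-160.3    0.     4.7] w 0.0127 gf 25.0 F [ 0.4  0.4 -0.2]
turn [0.0016 0.0016 0.0038] shift now-axes [-0.033  0.811  2.014] shift after turn [-0.034  0.822  2.01 ]
t 8.07 pos [ 0.5405 -0.0395  0.2735] rot [-160.3    0.     4.7] w 0.0127 gf 25.0 F [ 0.4  0.4 -0.2]
turn [0.0016 0.0016 0.0038] shift now-axes [-0.033  1.18   3.043] shift after turn [-0.034  1.196  3.037]
up 8cm [-0.001 -0.337 -0.941]
```

View pics/s3.png

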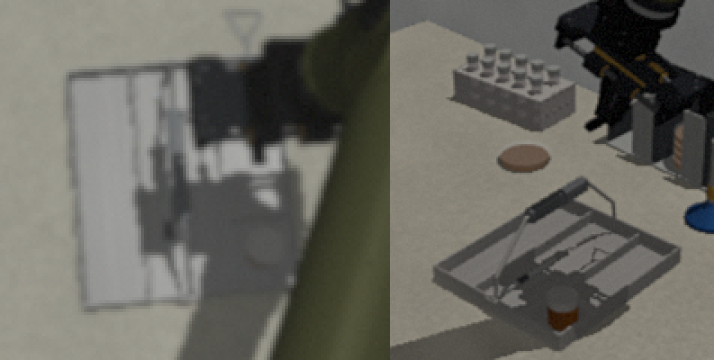

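The top view shows the gripper leaning right, with the body's inner edge (195,100) clear of the bar (175,160). I'll correct the lateral offset, then go straight down.

```bash

python3 -m creep '{"translation":[[-0.033,0.08,-0.03],[0,0.2,0.56],[0,0.2,0.56],[0,0.2,0.56],[0,0,0]],"turn":[[0,0,0.004],[0,0,0],[0,0,0],[0,0,0],[0,0,0]],"grip":[0,0,0,0,0]}'
python3 -m creep '{"translation":[[0,0.1,0.28],[0,0.1,0.28],[0,0.05,0.14],[0,0,0],[0,0,0]],"turn":[[0,0,0],[0,0,0],[0,0,0],[0,0,0],[0,0,0]],"grip":[0,0,0,0,0]}'
python3 - <<'E'
from tgt import *
sp=T(.0125,-.0835); to(env,[*sp,.0125],4,20,4)
s=env.read_camera("side")
cv2.imwrite("pics/s4.png",cv2.resize(s["frame"][150:330,220:420],None,fx=4,fy=3.2,interpolation=3)[:,:,::-1])
E
```

```text
time_s: 8.8
tool_pos: [0.5352, -0.0461, 0.1283]
tool_rot: [-160.2, 0.7, 4.0]
force: [0.1, 0.5, 0.1]
grip_width: 0.0126
grasp_force: 25.0
time_s: 9.43
tool_pos: [0.5383, -0.0474, 0.0722]
tool_rot: [-160.2, 0.2, 3.9]
force: [0.3, -1.2, -1.1]
grip_width: 0.0127
grasp_force: 25.0
t 9.43 pos [ 0.5383 -0.0474  0.0722] rot [-160.2    0.2    3.9] w 0.0127 gf 25.0 F [ 0.3 -1.2 -1.1]
turn [ 0.0012  0.0008 -0.0007] shift now-axes [0.004 0.241 0.707] shift after turn [0.001 0.244 0.706]
```

View pics/s4.png

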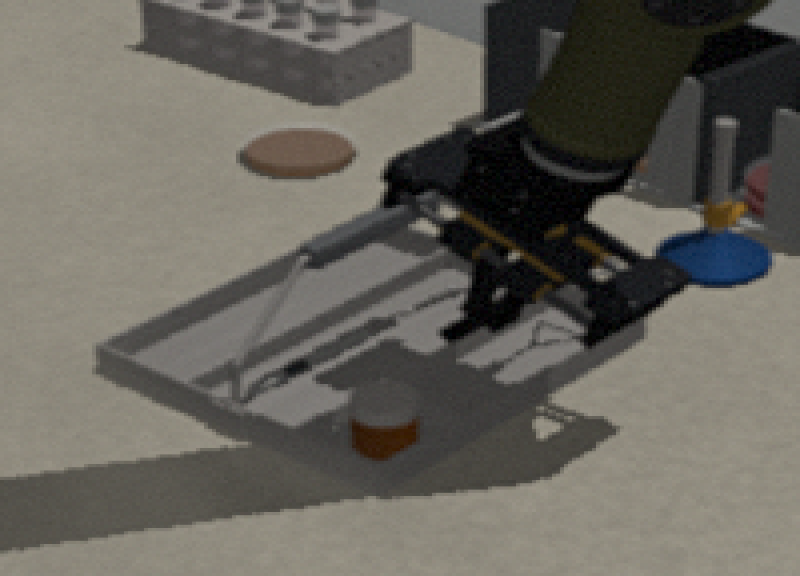

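The spreader (from 445,330 to 560,325) is coming down inside the short bay, and the body is clear of the handle. I'll keep descending and check force.

```bash

python3 -m creep '{"translation":[[0,0.1,0.28],[0,0.07,0.21],[0,0.04,0.1],[0,0.017,0.05],[0,0,0]],"turn":[[0,0,0],[0,0,0],[0,0,0],[0,0,0],[0,0,0]],"grip":[0,0,0,0,0]}'
python3 -m creep '{"translation":[[0,0.01,0.025],[0,0,0]],"turn":[[0,0,0],[0,0,0]],"grip":[0,0]}'
```

```text
time_s: 10.1
tool_pos: [0.5375, -0.047, 0.0172]
tool_rot: [-160.2, 0.3, 3.9]
force: [0.2, 0.5, -0.7]
grip_width: 0.0124
grasp_force: 25.0
time_s: 10.35
tool_pos: [0.5377, -0.0471, 0.0155]
tool_rot: [-160.2, 0.2, 3.9]
force: [-0.9, 0.0, -0.3]
grip_width: 0.0127
grasp_force: 25.0
```

```bash

for i in 1 2; do python3 -m creep '{"translation":[[0,0.01,0.025],[0,0,0],[0,0,0]],"turn":[[0,0,0],[0,0,0],[0,0,0]],"grip":[0,0,0]}'|grep -E "pos|force"; done
```

```text
tool_pos: [0.5375, -0.0471, 0.0131]
force: [-0.1, -0.5, -1.3]
grasp_force: 25.0
tool_pos: [0.5374, -0.0472, 0.0109]
force: [-0.2, -0.0, 0.0]
grasp_force: 25.0
```

```bash

for i in 1 2; do python3 -m creep '{"translation":[[0,0.005,0.014],[0,0,0],[0,0,0]],"turn":[[0,0,0],[0,0,0],[0,0,0]],"grip":[0,0,0]}'|grep -E "pos|force"; done
```

```text
tool_pos: [0.5374, -0.0472, 0.0097]
force: [0.5, -0.5, -0.5]
grasp_force: 25.0
tool_pos: [0.5375, -0.0472, 0.0085]
force: [-0.3, 1.0, -0.4]
grasp_force: 25.0
```

```bash

python3 -m creep '{"translation":[[0,0,0],[0,-0.005,-0.012],[0,-0.005,-0.012],[0,0,0],[0,0,0]],"turn":[[0,0,0],[0,0,0],[0,0,0],[0,0,0],[0,0,0]],"grip":[0.18,0.22,0.26,0.3,0.3]}'
python3 -m creep '{"translation":[[0,0,0],[0,-0.02,-0.06],[0,-0.08,-0.22],[0,-0.2,-0.56],[0,-0.2,-0.56]],"turn":[[0,0,0],[0,0,0],[0,0,0],[0,0,0],[0,0,0]],"grip":[0.32,0.32,0.32,0.32,0.32]}'
python3 -m creep '{"translation":[[0,-0.2,-0.56],[0,-0.2,-0.56],[0,-0.2,-0.56],[0,0,0],[0,0,0]],"turn":[[0,0,0],[0,0,0],[0,0,0],[-0.055,0,0],[-0.055,0,0]],"grip":[0.32,0.32,0.5,0.5,1]}'
python3 -m creep '{"translation":[[0,0.6,0],[0,0.6,0],[0,0.6,0],[0,0.6,0],[0,0,0]],"turn":[[0,0,0],[0,0,0],[0,0,0],[0,0,0],[0,0,0]],"grip":[1,1,1,1,1]}'
python3 - <<'E'
from tgt import *
to(env,[.421,-.3545,.15],7)
c=env.read_camera("top"); s=env.read_camera("side"); W=cloud(s)
f=np.hstack([cv2.resize(c["frame"][185:295,260:370],None,fx=3.6,fy=3.6,interpolation=3),cv2.resize(s["frame"][200:310,240:390],(396,396),interpolation=3)])
cv2.imwrite("pics/s5.png",f[:,:,::-1])
for n,c in(("top",c),("side",s)):
    np.savez(f"pics/{n}5.npz",**c)
    W=cloud(c);m=(W[...,2]>.006)&(W[...,2]<.02)&(c["frame"].max(2)<70)
    q=(W[...,:2]-Tc)@R; m&=(abs(q[...,0]-.04)<.085)&(abs(q[...,1]+.085)<.033)
    if m.sum()>10: print(n,m.sum(),axis(np.c_[q[m]]),np.median(W[m][:,2]))
E
```

```text
time_s: 12.48
tool_pos: [0.5374, -0.0471, 0.0106]
tool_rot: [-160.2, 0.2, 3.9]
force: [-0.5, -0.1, 0.1]
grip_width: 0.0253
grasp_force: 0.0
time_s: 13.1
tool_pos: [0.5379, -0.0476, 0.132]
tool_rot: [-160.2, 0.2, 3.9]
force: [0.7, -0.1, -0.1]
grip_width: 0.0279
grasp_force: 0.0
time_s: 13.72
tool_pos: [0.5392, -0.0495, 0.2752]
tool_rot: [179.7, -0.1, 3.7]
force: [-0.5, 0.2, -1.3]
grip_width: 0.047
grasp_force: 0.0
time_s: 14.35
tool_pos: [0.5499, -0.2448, 0.2737]
tool_rot: [179.8, 0.2, 3.4]
force: [0.1, 0.7, 0.5]
grip_width: 0.0858
grasp_force: 0.0
t 14.35 pos [ 0.5499 -0.2448  0.2737] rot [179.8   0.2   3.4] w 0.0858 gf 0.0 F [0.1 0.7 0.5]
turn [ 0.001   0.0012 -0.0199] shift now-axes [-1.685  1.267  1.557] shift after turn [-1.767  1.164  1.547]
top 30 (array([ 0.01119188, -0.08423251]), array([72.74314117,  4.71823692]), np.float32(0.42843628)) 0.014028611917302918
side 123 (array([ 0.03830499, -0.09887708]), array([ 38.25911331, 163.30384827]), np.float32(-0.05554962)) 0.011622596349343112
```

View pics/s5.png

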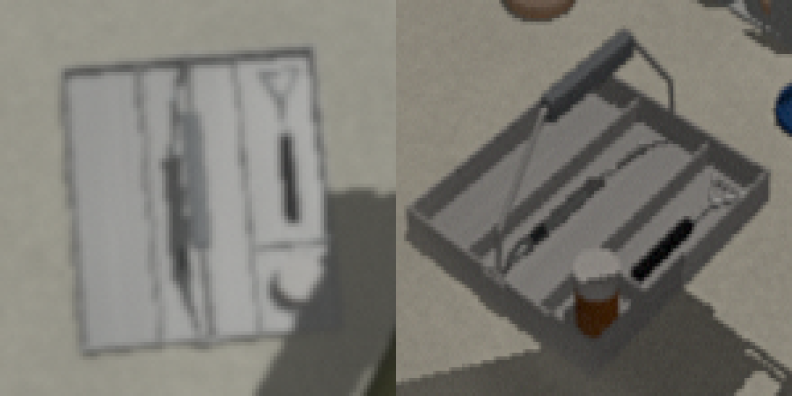

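The picture shows the spreader flat and straight in the short bay, at (288,180) in the left panel, near handle tray x 0.011 and y −0.084. Now for the spatula.

```bash

python3 -m creep '{"translation":[[0,0,0],[-0.44,0.29,0],[-0.44,0.29,0],[-0.44,0.29,0],[-0.45,0.29,0]],"turn":[[0,0,-0.02],[0,0,0],[0,0,0],[0,0,0],[0,0,0]],"grip":[1,1,1,1,1]}'
python3 -m creep '{"translation":[[0,0,0.6],[0,0,0.7],[0,0,0.7],[0,0,0],[0,0,0]],"turn":[[0,0,0],[0,0,0],[0,0,0],[0,0,0],[0,0,0]],"grip":[1,1,1,1,1]}'
python3 - <<'E'
from tgt import *
to(env,[.421,-.3545,.002],7)
for n in("top","side"):
    c=env.read_camera(n); W=cloud(c); m=(c["frame"].max(2)<70)&(W[...,2]>.004)&(W[...,2]<.02)&(abs(W[...,0]-.43)<.08)&(abs(W[...,1]+.352)<.025)
    if m.sum()>10: print(n,m.sum(),axis(W[m]))
E
```

```text
time_s: 15.08
tool_pos: [0.4235, -0.3487, 0.2734]
tool_rot: [-179.9, 0.1, 7.7]
force: [-0.3, -1.1, -0.2]
grip_width: 0.0868
grasp_force: 0.0
time_s: 15.7
tool_pos: [0.4246, -0.35, 0.1151]
tool_rot: [179.9, 0.1, 7.6]
force: [1.0, 0.2, 0.0]
grip_width: 0.0868
grasp_force: 0.0
t 15.7 pos [ 0.4246 -0.35    0.1151] rot [1.799e+02 1.000e-01 7.600e+00] w 0.0868 gf 0.0 F [1.  0.2 0. ]
turn [0.0004 0.0005 0.0034] shift now-axes [-0.049  0.049  1.414] shift after turn [-0.051  0.051  1.414]
side 267 (array([ 0.41680722, -0.3529823 ]), array([109.46555328,  16.29152298]), np.float32(6.1269226))
```

```bash

python3 -m creep '{"translation":[[0,0.03,0.6],[0,0,0.5],[0,0,0.2],[0,0,0.07],[0,0,0]],"turn":[[0,0,0.004],[0,0,0],[0,0,0],[0,0,0],[0,0,0]],"grip":[1,0.8,0.6,0.5,0.5]}' 30
python3 - <<'E'
from tgt import *
to(env,[.424,-.352,.002],7)
E
```

```text
time_s: 16.42
tool_pos: [0.4238, -0.353, 0.0045]
tool_rot: [179.9, 0.1, 6.8]
force: [-0.0, -0.7, 1.9]
grip_width: 0.0549
grasp_force: 0.0
t 16.43 pos [ 0.4238 -0.353   0.0045] rot [1.799e+02 1.000e-01 6.800e+00] w 0.0549 gf 0.0 F [-0.  -0.7  1.9]
turn [ 0.0003  0.0008 -0.001 ] shift now-axes [ 0.004 -0.012  0.032] shift after turn [ 0.004 -0.012  0.032]
```

```bash

python3 -m creep '{"translation":[[0,0,0.03],[0,0,0],[0,0,0],[0,0,0],[0,0,0]],"turn":[[0,0,0],[0,0,0],[0,0,0],[0,0,0],[0,0,0]],"grip":[0.4,0.3,0,0,0]}'
python3 -m creep '{"translation":[[0,0,0],[0,0,0]],"turn":[[0,0,0],[0,0,0]],"grip":[0,0]}'
```

```text
time_s: 17.05
tool_pos: [0.4229, -0.3523, 0.001]
tool_rot: [-180.0, 0.2, 6.8]
force: [-0.3, 1.2, 2.1]
grip_width: 0.0153
grasp_force: 30.0
time_s: 17.3
tool_pos: [0.4229, -0.3522, 0.001]
tool_rot: [-180.0, 0.2, 6.8]
force: [-0.4, 0.8, 3.0]
grip_width: 0.0155
grasp_force: 30.0
```

```bash

python3 -m creep '{"translation":[[0,0,-0.1],[0,0,-0.3],[0,0,-0.6],[0,0,-0.7],[0,0,-0.7]],"turn":[[0,0,0],[0,0,0],[0,0,0],[0,0,0],[0,0,0]],"grip":[0,0,0,0,0]}'
python3 -m creep '{"translation":[[0,0,-0.7],[0,0,-0.4],[0,0,0]],"turn":[[0,0,0],[0,0,0.015],[0,0,0]],"grip":[0,0,0]}'
python3 - <<'E'
from tgt import *
to(env,[*T(-.046,.0835),.28],4)
s=env.read_camera("side"); W=cloud(s); m=(W[...,2]>.2)&(W[...,2]<.34)&(abs(W[...,1]+.35)<.03)&(W[...,0]>.47)&(W[...,0]<.7)
print(m.sum(), axis(W[m]), W[m].min(0),W[m].max(0))
E
```

```text
time_s: 17.92
tool_pos: [0.4231, -0.3522, 0.1946]
tool_rot: [-180.0, 0.2, 6.8]
force: [1.8, -0.3, -1.1]
grip_width: 0.0156
grasp_force: 30.0
time_s: 18.3
tool_pos: [0.4248, -0.3534, 0.2836]
tool_rot: [179.9, -0.0, 4.1]
force: [-0.8, -0.0, -0.6]
grip_width: 0.0154
grasp_force: 30.0
t 18.3 pos [ 0.4248 -0.3534  0.2836] rot [179.9  -0.    4.1] w 0.0154 gf 30.0 F [-0.8 -0.  -0.6]
turn [ 0.0008 -0.0002  0.0005] shift now-axes [ 0.962 -5.815  0.031] shift after turn [ 0.952 -5.816  0.045]
100 (array([ 0.50129047, -0.34827582]), array([63.19869614, 18.73996735]), np.float32(5.2806625)) [ 0.47030925 -0.36012266  0.28728941] [ 0.53212941 -0.33790161  0.29323178]
```

```bash

python3 -m creep '{"translation":[[0.1,-0.5,0],[0.1,-0.6,0],[0.1,-0.6,0],[0.1,-0.6,0],[0.1,-0.6,0]],"turn":[[0,0,0],[0,0,0],[0,0,0],[0,0,0],[0,0,0]],"grip":[0,0,0,0,0]}'
python3 -m creep '{"translation":[[0.1,-0.6,0],[0.1,-0.6,0],[0.1,-0.6,0],[0.1,-0.6,0],[0.05,-0.5,0]],"turn":[[0,0,0],[0,0,0],[0,0,0],[0,0,0],[0,0,0]],"grip":[0,0,0,0,0]}'
python3 -m creep '{"translation":[[0,0,0],[0,0,0],[0,0,0],[0,0,0]],"turn":[[-0.055,0,0],[-0.056,0,0],[0,0,0],[0,0,0]],"grip":[0,0,0,0]}'
python3 - <<'E'
from tgt import *
to(env,[*T(-.046,.0835),.27],4,-20,4)
to(env,[*T(-.046,.0835),.02],4,-20,4)
E
```

```text
time_s: 18.98
tool_pos: [0.4461, -0.1161, 0.2788]
tool_rot: [-180.0, 0.4, 4.2]
force: [0.0, -0.3, -0.7]
grip_width: 0.0154
grasp_force: 30.0
time_s: 19.6
tool_pos: [0.4653, 0.1178, 0.2783]
tool_rot: [179.9, 0.4, 4.2]
force: [0.6, 0.7, 0.8]
grip_width: 0.0155
grasp_force: 30.0
time_s: 20.1
tool_pos: [0.466, 0.115, 0.2793]
tool_rot: [160.0, 0.4, 4.1]
force: [0.3, 0.4, -0.6]
grip_width: 0.0157
grasp_force: 30.0
t 20.1 pos [0.466  0.115  0.2793] rot [160.    0.4   4.1] w 0.0157 gf 30.0 F [ 0.3  0.4 -0.6]
turn [-0.0001  0.0018  0.001 ] shift now-axes [ 0.03  -0.051  0.106] shift after turn [ 0.029 -0.051  0.106]
t 20.1 pos [0.466  0.115  0.2793] rot [160.    0.4   4.1] w 0.0157 gf 30.0 F [ 0.3  0.4 -0.6]
turn [-0.0001  0.0018  0.001 ] shift now-axes [ 0.05  -1.118  3.043] shift after turn [ 0.029 -1.12   3.042]
```

```bash

python3 -m creep '{"translation":[[0.03,-0.016,0],[0,-0.2,0.56],[0,-0.2,0.56],[0,-0.2,0.56],[0,0,0]],"turn":[[0,0.002,0.001],[0,0,0],[0,0,0],[0,0,0],[0,0,0]],"grip":[0,0,0,0,0]}'
python3 -m creep '{"translation":[[0,-0.15,0.42],[0,-0.1,0.28],[0,-0.05,0.14],[0,0,0],[0,0,0]],"turn":[[0,0,0],[0,0,0],[0,0,0],[0,0,0],[0,0,0]],"grip":[0,0,0,0,0]}'
python3 - <<'E'
from tgt import *
to(env,[*T(-.046,.0835),.02],4,-20,4)
s=env.read_camera("side")
cv2.imwrite("pics/s6.png",cv2.resize(s["frame"][150:330,220:420],None,fx=4,fy=3.2,interpolation=3)[:,:,::-1])
E
```

```text
time_s: 20.72
tool_pos: [0.467, 0.1142, 0.135]
tool_rot: [159.9, 0.2, 3.9]
force: [0.3, -0.0, 0.4]
grip_width: 0.0157
grasp_force: 30.0
time_s: 21.35
tool_pos: [0.4705, 0.1167, 0.0675]
tool_rot: [160.1, -0.3, 4.1]
force: [-0.3, 0.0, 0.1]
grip_width: 0.0156
grasp_force: 30.0
t 21.35 pos [0.4705 0.1167 0.0675] rot [160.1  -0.3   4.1] w 0.0156 gf 30.0 F [-0.3  0.   0.1]
turn [-0.0005 -0.0016 -0.0002] shift now-axes [-0.031 -0.197  0.56 ] shift after turn [-0.028 -0.198  0.56 ]
```

View pics/s6.png

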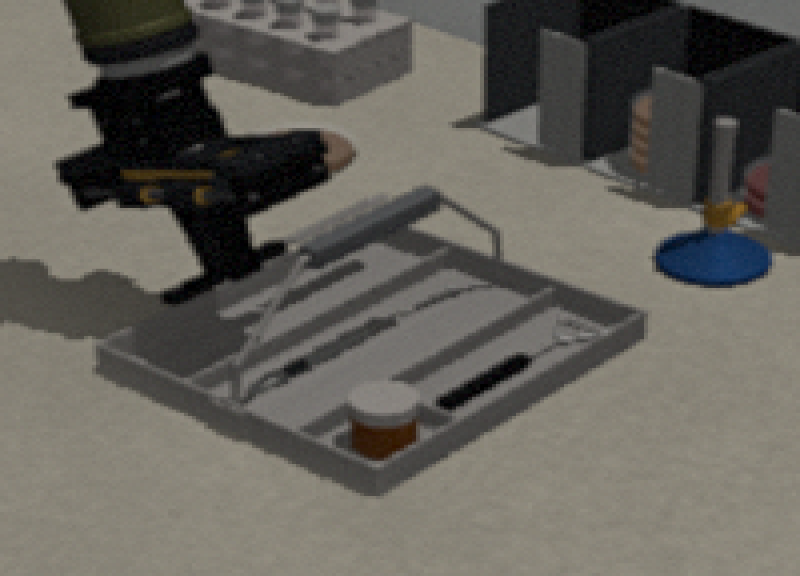

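The spatula handle enters the bay at (230,280) with its blade parallel to the walls, and the body is clear of the bar. I'll lower it and release.

```bash

python3 -m creep '{"translation":[[-0.02,-0.1,0.28],[0,-0.06,0.17],[0,-0.03,0.08],[0,-0.01,0.03],[0,0,0]],"turn":[[0,0,0],[0,0,0],[0,0,0],[0,0,0],[0,0,0]],"grip":[0,0,0,0,0]}'|grep -E "pos|force"
python3 -m creep '{"translation":[[0,-0.015,0.04],[0,0,0],[0,0,0]],"turn":[[0,0,0],[0,0,0],[0,0,0]],"grip":[0,0,0]}'|grep -E "pos|force"
python3 -m creep '{"translation":[[0,-0.01,0.024],[0,0,0],[0,0,0]],"turn":[[0,0,0],[0,0,0],[0,0,0]],"grip":[0,0,0]}'|grep -E "pos|force"
```

```text
tool_pos: [0.4682, 0.116, 0.0187]
force: [0.2, -1.0, -1.0]
grasp_force: 30.0
tool_pos: [0.468, 0.116, 0.0151]
force: [0.4, -0.6, -0.4]
grasp_force: 30.0
tool_pos: [0.4679, 0.116, 0.0129]
force: [-0.1, 0.4, -0.2]
grasp_force: 30.0
```

```bash

for i in 1 2; do python3 -m creep '{"translation":[[0,-0.007,0.02],[0,0,0],[0,0,0]],"turn":[[0,0,0],[0,0,0],[0,0,0]],"grip":[0,0,0]}'|grep -E "pos|force"; done
```

```text
tool_pos: [0.4679, 0.116, 0.0112]
force: [-0.1, -1.1, 0.3]
grasp_force: 30.0
tool_pos: [0.4679, 0.116, 0.0095]
force: [-0.7, 0.8, -0.1]
grasp_force: 30.0
```

```bash

python3 -m creep '{"translation":[[0,0,0],[0,0.005,-0.012],[0,0.005,-0.012],[0,0,0],[0,0,0]],"turn":[[0,0,0],[0,0,0],[0,0,0],[0,0,0],[0,0,0]],"grip":[0.21,0.25,0.29,0.33,0.34]}'
python3 -m creep '{"translation":[[0,0,0],[0,0.02,-0.06],[0,0.08,-0.22],[0,0.2,-0.56],[0,0.2,-0.56]],"turn":[[0,0,0],[0,0,0],[0,0,0],[0,0,0],[0,0,0]],"grip":[0.34,0.34,0.34,0.34,0.34]}'
python3 -m creep '{"translation":[[0,0.2,-0.56],[0,0.2,-0.56],[0,0.1,-0.28],[0,0,0],[0,0,0]],"turn":[[0,0,0],[0,0,0],[0,0,0],[0.055,0,0],[0.056,0,0]],"grip":[0.34,0.34,0.5,0.6,0.6]}'
python3 -m creep '{"translation":[[0,-0.6,0],[0,-0.6,0],[0,-0.6,0],[0,-0.3,0],[0,0,0]],"turn":[[0,0,0],[0,0,0],[0,0,0],[0,0,0],[0,0,0]],"grip":[0.6,0.6,0.6,0.6,0.6]}'
python3 - <<'E'
from tgt import *
to(env,[*Tc,.25],4)
for n in("top","side"):
    c=env.read_camera(n); W=cloud(c); d=c["frame"].max(2)<70
    q=(W[...,:2]-Tc)@R
    for k,x,y in(("spat",-.05,.085),("spre",.01,-.085)):
        m=d&(W[...,2]>.006)&(W[...,2]<.022)&(abs(q[...,0]-x)<.08)&(abs(q[...,1]-y)<.03)
        if m.sum()>10: print(n,k,m.sum(),axis(q[m]),np.percentile(W[m][:,2],[10,50,90]).round(4))
    if n=="side": 
        r=(abs(q[...,0])<.15)&(abs(q[...,1])<.03); m=r&(W[...,2]>.125)&(W[...,2]<.15); print("bar",axis(W[m]))
    m=(W[...,2]>.004)&(W[...,2]<.016)&(q[...,0]>.01)&(q[...,0]<.12)&(abs(q[...,1]-.085)<.028)
    print(n,"blade",m.sum(), axis(q[m]) if m.sum()>5 else "",np.median(W[m][:,2]))
E
```

```text
time_s: 24.15
tool_pos: [0.468, 0.1159, 0.0116]
tool_rot: [160.0, -0.2, 4.1]
force: [0.1, -0.1, -0.3]
grip_width: 0.029
grasp_force: 0.0
time_s: 24.78
tool_pos: [0.4673, 0.1163, 0.1319]
tool_rot: [160.0, -0.1, 4.1]
force: [1.4, 1.0, -0.6]
grip_width: 0.0294
grasp_force: 0.0
time_s: 25.4
tool_pos: [0.4676, 0.1182, 0.2508]
tool_rot: [-179.7, -0.3, 4.2]
force: [0.6, -1.7, -0.8]
grip_width: 0.0493
grasp_force: 0.0
time_s: 26.02
tool_pos: [0.4548, 0.2857, 0.2492]
tool_rot: [180.0, -0.1, 4.2]
force: [0.1, -0.1, -0.8]
grip_width: 0.0527
grasp_force: 0.0
t 26.02 pos [0.4548 0.2857 0.2492] rot [ 1.8e+02 -1.0e-01  4.2e+00] w 0.0527 gf 0.0 F [ 0.1 -0.1 -0.8]
turn [ 0.0003 -0.0007  0.0013] shift now-axes [ 0.583  3.173 -0.006] shift after turn [ 0.596  3.171 -0.01 ]
top spat 58 (array([-0.0445447 ,  0.08086243]), array([ 8.06301212, 82.61776733]), np.float32(-0.22003937)) [0.0118 0.016  0.0189]
top spre 33 (array([ 0.01103106, -0.08435666]), array([ 5.05676603, 72.86470032]), np.float32(-0.063827515)) [0.0112 0.0146 0.0186]
top blade 302 (array([0.06472017, 0.08498022]), array([109.01119995,  55.6438446 ]), np.float32(0.26966858)) 0.007622818956176773
side spat 156 (array([-0.05134434,  0.07998872]), array([109.88535309,  20.36607933]), np.float32(1.5191498)) [0.0083 0.0139 0.017 ]
side spre 147 (array([-0.00046   , -0.08537639]), array([111.03948212,  25.1518364 ]), np.float32(7.963768)) [0.0081 0.0123 0.0153]
bar (array([0.51625336, 0.03558092]), array([141.29432678,  20.41090202]), np.float32(4.1383514))
side blade 201 (array([0.06521457, 0.09069295]), array([108.72138977,  43.71202469]), np.float32(0.3722763)) 0.00850725290178851
```

Both tools measure flat and centred in their bays. Next is the handle grip.

```bash

python3 -m creep '{"translation":[[0.12,0.6,0],[0.12,0.65,0],[0.12,0.65,0],[0.12,0.65,0],[0.1,0.62,0]],"turn":[[0,0,0],[0,0,0],[0,0,0],[0,0,0],[0,0,0]],"grip":[0.7,0.7,0.7,0.7,0.7]}'
python3 -m creep '{"translation":[[0,0,0],[0,0,0]],"turn":[[0,0,0],[0,0,0]],"grip":[0.7,0.7]}'
python3 - <<'E'
from tgt import *
to(env,[*Tc,.105],4)
E
```

```text
time_s: 26.75
tool_pos: [0.5194, 0.0305, 0.25]
tool_rot: [-180.0, -0.2, 3.8]
force: [0.4, 1.1, -0.2]
grip_width: 0.0611
grasp_force: 0.0
time_s: 27.0
tool_pos: [0.5192, 0.0341, 0.2497]
tool_rot: [-180.0, -0.2, 3.9]
force: [-0.4, 0.8, 0.7]
grip_width: 0.0606
grasp_force: 0.0
t 27.0 pos [0.5192 0.0341 0.2497] rot [-180.    -0.2    3.9] w 0.0606 gf 0.0 F [-0.4  0.8  0.7]
turn [-0.0002 -0.0009 -0.0003] shift now-axes [ 0.007 -0.021  1.809] shift after turn [ 0.012 -0.023  1.809]
```

```bash

python3 -m creep '{"translation":[[0,-0.022,0.4],[0,0,0.6],[0,0,0.5],[0,0,0.25],[0,0,0.06]],"turn":[[0,0,0],[0,0,0],[0,0,0],[0,0,0],[0,0,0]],"grip":[0.7,0.7,0.7,0.7,0.7]}'
python3 -m creep '{"translation":[[0,0,0],[0,0,0],[0,0,0],[0,0,0],[0,0,0]],"turn":[[0,0,0],[0,0,0],[0,0,0],[0,0,0],[0,0,0]],"grip":[0.6,0.45,0.35,0.3,0.28]}' 8
python3 -m creep '{"translation":[[0,0,0],[0,0,0],[0,0,0],[0,0,0],[0,0,0]],"turn":[[0,0,0],[0,0,0],[0,0,0],[0,0,0],[0,0,0]],"grip":[0.25,0.22,0.2,0.18,0.15]}' 8
python3 -m creep '{"translation":[[0,0,0],[0,0,0],[0,0,0],[0,0,0]],"turn":[[0,0,0],[0,0,0],[0,0,0],[0,0,0]],"grip":[0,0,0,0]}' 50
```

```text
time_s: 27.62
tool_pos: [0.5184, 0.038, 0.1034]
tool_rot: [180.0, 0.0, 4.2]
force: [0.6, 0.5, 0.4]
grip_width: 0.0608
grasp_force: 0.0
time_s: 28.25
tool_pos: [0.5199, 0.0369, 0.105]
tool_rot: [-180.0, -0.2, 4.1]
force: [-0.9, 0.5, -0.4]
grip_width: 0.0263
grasp_force: 0.0
time_s: 28.88
tool_pos: [0.5198, 0.0379, 0.1047]
tool_rot: [-179.9, -0.2, 4.1]
force: [0.2, 2.8, -0.4]
grip_width: 0.0158
grasp_force: 8.0
time_s: 29.38
tool_pos: [0.5198, 0.0369, 0.1048]
tool_rot: [-180.0, -0.2, 4.1]
force: [0.1, 3.1, -0.8]
grip_width: 0.0155
grasp_force: 50.0
```

```bash

python3 -m creep '{"translation":[[0,0,-0.02],[0,0,-0.04],[0,0,-0.06],[0,0,-0.08],[0,0,-0.1]],"turn":[[0,0,0],[0,0,0],[0,0,0],[0,0,0],[0,0,0]],"grip":[0,0,0,0,0]}' 60
python3 -m creep '{"translation":[[0,0,0],[0,0,0]],"turn":[[0,0,0],[0,0,0]],"grip":[0,0]}'
cat > lv.py <<'E'
from tgt import *
for n in("side","top"):
    c=env.read_camera(n); W=cloud(c); q=(W[...,:2]-Tc)@R
    for nm,m in(("long floor",(abs(q[...,0])<.12)&(abs(q[...,1]-.06)<.008)),("short floor",(abs(q[...,0]-.04)<.07)&(abs(q[...,1]+.065)<.008)),("walls",(abs(abs(q[...,0])-.1335)<.004)&(abs(q[...,1])<.12))):
        P=np.c_[q[m],W[m][:,2]]; P=P[(P[:,2]>-.01)&(P[:,2]<.16)]
        if len(P)>20: print(n,nm,len(P),"z med",np.median(P[:,2]).round(4),"slope x deg",np.degrees(np.polyfit(P[:,0],P[:,2],1)[0]).round(2),"y",np.percentile(P[:,2],[5,95]).round(3))
E
python3 lv.py
```

```text
time_s: 30.0
tool_pos: [0.5198, 0.0368, 0.1293]
tool_rot: [180.0, -0.2, 4.1]
force: [-0.2, -0.3, -6.0]
grip_width: 0.0154
grasp_force: 60.0
time_s: 30.25
tool_pos: [0.5197, 0.0369, 0.1288]
tool_rot: [-180.0, -0.2, 4.1]
force: [0.4, 0.2, -5.8]
grip_width: 0.0156
grasp_force: 60.0
side short floor 171 z med 0.0272 slope x deg 0.3 y [0.024 0.031]
side walls 1327 z med 0.0375 slope x deg 1.99 y [-0.001  0.053]
top short floor 147 z med 0.0264 slope x deg 0.3 y [0.021 0.032]
top walls 226 z med 0.031 slope x deg 3.95 y [-0.003  0.056]
```

```bash

python3 -m creep '{"translation":[[0,0,-0.08],[0,0,-0.15],[0,0,-0.2],[0,0,-0.2],[0,0,-0.15]],"turn":[[0,0,0],[0,0,0],[0,0,0],[0,0,0],[0,0,0]],"grip":[0,0,0,0,0]}' 60
python3 -m creep '{"translation":[[0,0,-0.1],[0,0,-0.05],[0,0,-0.02],[0,0,0],[0,0,0]],"turn":[[0,0,0],[0,0,0],[0,0,0],[0,0,0],[0,0,0]],"grip":[0,0,0,0,0]}'
python3 -m creep '{"translation":[[0,0,0],[0,0,0],[0,0,0],[0,0,0],[0,0,0]],"turn":[[0,0,0],[0,0,0],[0,0,0],[0,0,0],[0,0,0]],"grip":[0,0,0,0,0]}'
python3 lv.py; python3 - <<'E'
from tgt import *
for n in("side","top"):
    c=env.read_camera(n); W=cloud(c); q=(W[...,:2]-Tc)@R; d=c["frame"].max(2)<70
    for k,x,y in(("spat",-.05,.085),("spre",.01,-.085)):
        m=d&(W[...,2]>.1)&(W[...,2]<.125)&(abs(q[...,0]-x)<.08)&(abs(q[...,1]-y)<.03)
        if m.sum()>10: print(n,k,m.sum(),axis(q[m]),np.median(W[m][:,2]).round(4))
E
```

```text
time_s: 30.98
tool_pos: [0.5202, 0.0369, 0.193]
tool_rot: [-180.0, -0.3, 4.1]
force: [-0.4, -0.6, -5.4]
grip_width: 0.0154
grasp_force: 60.0
time_s: 31.6
tool_pos: [0.5193, 0.0369, 0.2043]
tool_rot: [180.0, -0.1, 4.1]
force: [-0.2, 0.6, -5.1]
grip_width: 0.0152
grasp_force: 60.0
time_s: 32.22
tool_pos: [0.5196, 0.0369, 0.2048]
tool_rot: [-180.0, -0.2, 4.1]
force: [0.2, 0.5, -7.4]
grip_width: 0.0155
grasp_force: 60.0
side long floor 119 z med 0.0008 slope x deg 22.36 y [-0.002  0.1  ]
side short floor 349 z med 0.0027 slope x deg 4.55 y [-0.003  0.105]
side walls 1465 z med 0.1133 slope x deg 3.38 y [-0.001  0.129]
top short floor 158 z med 0.1044 slope x deg 0.16 y [0.099 0.11 ]
top walls 253 z med 0.1072 slope x deg 14.0 y [-0.003  0.132]
side spat 361 (array([-0.04224834,  0.09177733]), array([133.7744751 ,  46.07431412]), np.float32(0.72093964)) 0.1073
side spre 179 (array([ 0.01084074, -0.08570782]), array([139.51742554,  29.6591568 ]), np.float32(9.517227)) 0.1113
top spat 177 (array([-0.06311637,  0.08180518]), array([128.29545593,  36.50231934]), np.float32(14.649834)) 0.1119
```

The tray is level (slope about 0.2°), its underside is about 0.10 m up and it is steady, so I'm handing in.

```bash
python3 -c "
from cell import env
print(env.sign_off())"
```

```text
the job is handed in; nothing more can be done
None
```

The job is handed in with no verdict returned: before the lift, both tools measured flat in their compartments, and at hand-in the tray hung level (about 0.2°) and steady by its handle, about 10 cm above the bench.

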